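Close the casting mould on its dowels

ROBOT

A 6-joint arm with a two-finger parallel gripper is mounted at the origin on a cart in front of the work surface, level with it; the furniture and walls round the work are solid. World frame = base frame: x ahead of the robot, y to its left, z up, the work surface at z = 0. Lengths are in m, angles in rad, forces in N, time in s.
With the tool pointing down it reaches from about 0.275 to 1 m from the base axis. Payload 8.4 kg.
Tool frame: the origin (TCP) lies on the centre line of the jaws, within the pads' length; the fingertips stand 17 mm ahead of it and the grasp point (between the pads) lies 2 mm behind it (bot.tcp_to_tips is the y of the fingertips in the tool frame, in m); y points along the fingers, z is the direction in which the jaws open and shut, and the axes are right-handed (so a half turn about y gives the same grasp; the last joint's range is limited). The gripper opens to 85 mm and grips with 20 to 120 N. Pads are 22 mm wide; open, the fingers measure 114 mm over their backs; the gripper's body (76 mm by 85 mm) begins 54 mm behind the grasp point. The pads swing forward as they close: fully open they stand 13 mm farther back than shut.
Start: joints at [1.149, 0.353, 1.633, -0, 1.155, -0.002], TCP at [0.255, 0.571, 0.248] pointing down, gripper open.
Joint ranges: [-2.63, 2.63], [-0.92, 2.1], [0.06, 2.66], [-1.3, 4.44], [0, 2.69], [-3.02, 3.02]. Speed limits (rad/s): [2.22, 2.22, 2.79, 3.14, 3.14, 3.14].

INTERFACE

Orientations are given as a unit quaternion [x, y, z, w].
In Python, from workcell import bot, hand, kinematics, get_obs, vision, hand_in gives the robot as it stands. The module is installed in compiled form; this text tells all that it offers. Calls block until the motion is done:
- bot.reach(position, orientation): joint-space move of the TCP to a pose.
- bot.servo_line(position, ori=None, velocity=0.15): straight line of the TCP; ori=None keeps the orientation; velocity is the mean speed in m/s.
- bot.goto_joints(angles): joint-space move.
- hand.move_gripper(opening, strength=None): finger opening in m; strength is the grip in N (None keeps the last); returns when the fingers have stopped.
- bot.dwell(seconds).
- kinematics.solve_ik(position, orientation): joint angles nearest the present ones, or None.
- get_obs(): the state.
- vision.read_camera(name): name is "scene" or "top" or "wrist"; returns a dict with "frame" (480x640x3 uint8, red, green, blue), "intrinsics" (3x3 intrinsics, pixels), "view" (4x4, takes a point from world to camera coordinates). Camera axes: x right, y down, z forward; pixel columns grow to the right and rows downward; lengths in m; the calibration is good to about 2 mm. A picture is of the moment at which its call begins. There is no depth.
A pose or a line that the arm cannot do raises bot.IKError and nothing moves.
- hand_in(): hands the job in, once; it reports no verdict.
The state is a dict: "time_s": time; "joint_pos": joint angles; "joint_vel": joint speeds; "joint_efforts": joint torques, N m; "position": TCP position; "orientation": TCP orientation; "wrist_force": force on the tool from outside, world axes, zero at the start; "ft_torque": the same for the moment, N m; "gripper_width": finger opening in m.
Only numpy, scipy, OpenCV 4.12 (cv2) and the standard library are available. Lean on these libraries where they do the work, as an engineer would, in place of code of your own. Each camera call takes 0.05 s, during which the arm holds its last target.

TASK

The casting mould has to be shut for the next pour. Take the two-pip setting block out of the mould's cavity and put it back down in its own storage holder, the one marked with two pips, and let go of it; then set the mould cover on the lower half, pour hole over the end of the runner groove, slide it over the hidden dowels until it drops on, and press it fully shut against the sprung return pins. Finish while still holding the cover pressed shut, so that it can be clamped, and leave everything else on the bench where it stands.

Things in the scene. Friction and masses are not known exactly. Their poses are not given: they have to be found in the camera images.
- mould: Lower half of the casting mould, fixed: bed plate 108 (x) x 146 (y) x 8, rails, aluminium cavity plate 86 (x) x 116 (y), its flat top 44 above the bench. Origin: centre of its underside, z up. Cavity in the middle of the top, 27 x 39, 12 deep; a runner groove leads from it to the +x side. Four return pins, diameter 8, at (x +-33, y +-47), stand 4 above the top until pressed in.
- dowel_round (a point): Tip of the bullet-nosed steel dowel at x 0, y +48 in the mould's frame: diameter 10, tip diameter 4, 14 above the mould's top face. It enters the cover's round bore.
- dowel_slot (a point): Tip of the like dowel at x 0, y -42 in the mould's frame. It enters the cover's slot.
- seat (a point): Centre of the top face of the mould's cavity plate, 44 above the bench; axes as mould.
- ejector (a joint): Travel of the sprung ejector plate with the four return pins, in m: 0 = pins 4 mm proud (mould open), 0.004 = pins pushed in flush, cover fully shut. They need about 5 N to start moving and about 12 N in all to be flush (the cover's own weight included), and come back up when let go.
- cover: Mould cover, loose, about 0.3 kg: aluminium plate 86 (x) x 116 (y) x 20; on its top a flange 24 x 82 x 4 and an upright rib 12 thick (x), 56 long (y), top 56 above the underside: grasp it across its 12 mm. Origin: centre of the underside, z up; brass-ringed pour hole in the top at x +28. Starts flat on the bench, right way up, turned at most 0.7 rad from the mould's direction.
- bore_round (a point): Mouth of the blind round bore in the cover's underside, x 0, y +48: diameter 12, 16 deep. The cover fits one way round only, its axes along those of mould. Its origin is 4 above seat when it has dropped on the dowels (resting on the return pins), at seat when fully shut.
- bore_slot (a point): Mouth of the blind slot in the cover's underside, x 0, y -42: 12 (x) x 16 (y), 16 deep.
- block2: Two-pip setting block, loose steel, 0.12 kg: foot 24 (x) x 36 (y) x 20 high, on it an upright tab 10 thick (x) x 28 long (y) whose top is 52 above the underside, two black pips on the tab's top; grasp the tab across its 10 mm. Origin at the centre of its underside, z up. It starts in the mould's cavity, its underside 32 above the bench, its axes along the mould's.
- holder2: Storage holder marked with two black pips on its top near its -x edge: pale wood, 52 (x) x 58 (y) x 18 high, fixed on a 6 mm plywood strip beside two like holders with one and three pips (61 apart, in any order). Origin at the centre of its underside. Its pocket is 29 (x) x 41 (y), 12 deep, centred at x +6.
- slot2 (a point): Centre of the pocket's floor in the two-pip holder, 12 above the bench; axes as holder2. The block stands home when its origin is here, its axes along the holder's (either way round).
- block3: Three-pip setting block, 24 x 44 foot, tab as the two-pip one, standing in the three-pip holder; a bystander.
- masking_tape: Roll of masking tape, 104 across, 25 high, behind the mould; a bystander.
- cup_pink: Clear cup with a pink fill, 66 across, 80 high, behind the mould; a bystander.
- scissors: Scissors with orange handles, lying behind the storage strip; a bystander.
- g_clamp: Blue G clamp, lying at the right; a bystander.
- marker: Marker pen, lying near the front edge of the bench; a bystander.
- bottle_round: Small round white bottle, 55 across, 130 high, at the back right; a bystander.

How it is judged:
By the outcome, as a careful person would: the job done as asked, in the order asked, and still so for the second after the job is handed in, while the arm keeps its last pose, push and grip.
It also fails if it takes over 58 s, if anything falls off the work surface, if the arm or the gripper's body presses on something with over 40 N, if the wrist force passes 120 N, or if a joint passes its speed limit or range.

## Working session

There is one attempt and no reset: what is moved stays moved. The work goes in short steps, each a Python script; the robot and the scene stay as the last script left them, time stands still between calls to the robot, and variables do not carry over. Pictures are saved under pics/ and viewed, and the job is handed in when it is done.

```bash
mkdir -p pics; cat > look.py <<'E'
import sys,cv2,numpy as np,pickle
from workcell import bot,hand,kinematics,get_obs,vision,hand_in
def snap(cam,tag):
    r=vision.read_camera(cam)
    cv2.imwrite(f'pics/{tag}.png',cv2.cvtColor(np.array(r['frame']),cv2.COLOR_RGB2BGR))
    pickle.dump((np.array(r['intrinsics']),np.array(r['view'])),open(f'pics/{tag}.pkl','wb'))
    return r
E
python3 - <<'E'
from look import *
for c in ['scene','top','wrist']:
    r=snap(c,c+'0'); print(c,r['intrinsics'],np.round(r['view'],4))
o=get_obs();print(o)
E
```

```text
scene [[460.60690133   0.         323.82116196]
 [  0.         460.60690133 241.22973904]
 [  0.           0.           1.        ]] [[ 0.6342 -0.7731 -0.0089 -0.3565]
 [-0.6035 -0.4878 -0.6307  0.3184]
 [ 0.4832  0.4054 -0.776   0.8367]
 [ 0.      0.      0.      1.    ]]
top [[536.04531314   0.         318.72335731]
 [  0.         536.04531314 240.98111423]
 [  0.           0.           1.        ]] [[-1.2200e-02 -9.9990e-01 -6.0000e-04 -2.5300e-02]
 [-9.8970e-01  1.2200e-02 -1.4270e-01  5.0940e-01]
 [ 1.4270e-01 -1.1000e-03 -9.8980e-01  1.4765e+00]
 [ 0.0000e+00  0.0000e+00  0.0000e+00  1.0000e+00]]
wrist [[382.34469767   0.         316.48357873]
 [  0.         382.34469767 236.63219002]
 [  0.           0.           1.        ]] [[ 0.4071  0.9134 -0.0014 -0.6253]
 [ 0.8693 -0.387   0.3076 -0.0423]
 [ 0.2805 -0.1264 -0.9515  0.3799]
 [ 0.      0.      0.      1.    ]]
{'time_s': 0.15, 'joint_pos': array([ 1.14864627e+00,  3.53529255e-01,  1.63399835e+00, -2.36967491e-05,
        1.15520622e+00, -2.41575243e-03]), 'joint_vel': array([-1.99047659e-03, -1.98792925e-03, -3.41219626e-03,  2.36766805e-06,
       -1.13560481e-03,  1.13086713e-03]), 'joint_efforts': array([-4.98512600e-04, -6.05636072e+01, -3.42337167e+01, -6.59632221e-06,
        6.15463679e-03, -2.14863587e-05]), 'position': array([0.25456231, 0.57040348, 0.24769402]), 'orientation': array([ 0.69198848, -0.14738571,  0.14723068, -0.69119644]), 'wrist_force': array([ 0.49366109, -0.0126448 , -0.17992978]), 'ft_torque': array([-0.05364232, -0.0464405 , -0.06223908]), 'gripper_width': 0.08542439193141287}
```

View pics/top0.png

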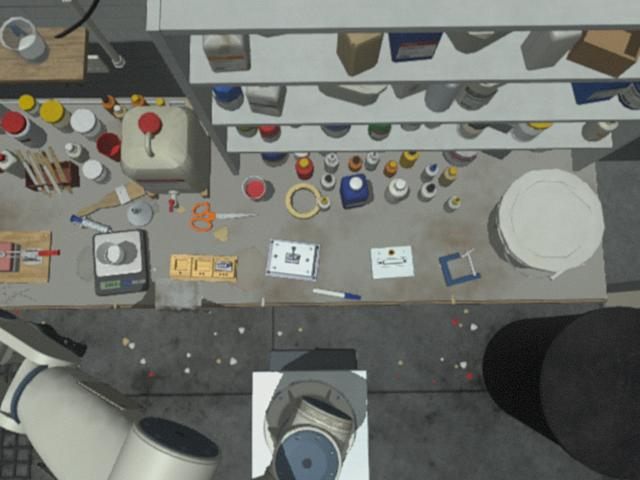

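View pics/scene0.png

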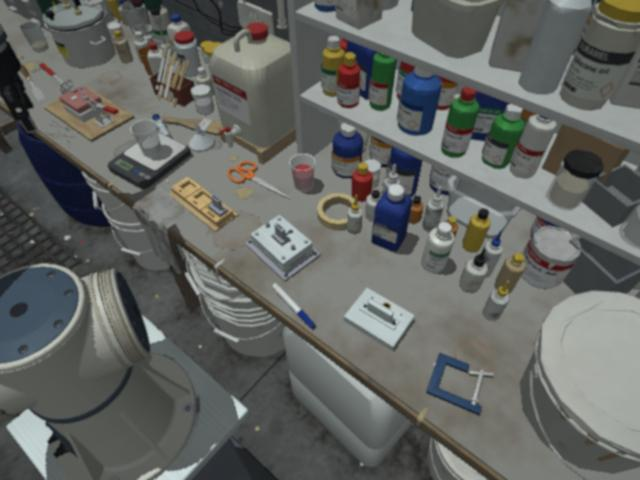

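View pics/wrist0.png

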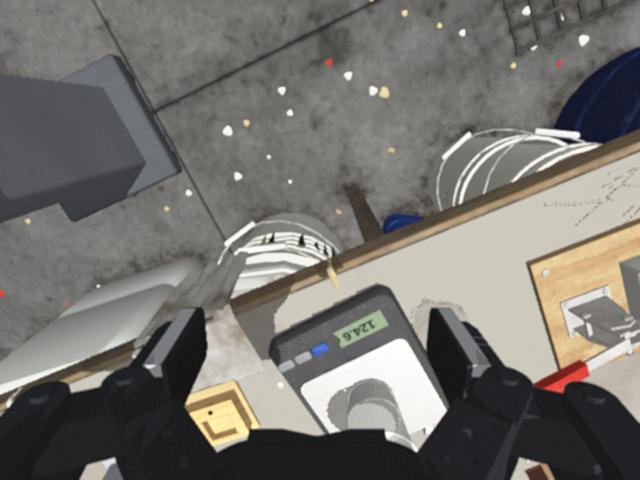

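```bash
cat >> look.py <<'E'
def px2w(tag,u,v,z):
    K,V=pickle.load(open(f'pics/{tag}.pkl','rb'))
    d=V[:3,:3].T@np.linalg.solve(K,[u,v,1.]); c=-V[:3,:3].T@V[:3,3]
    return c+d*(z-c[2])/d[2]
def w2px(tag,p):
    K,V=pickle.load(open(f'pics/{tag}.pkl','rb'))
    q=K@(V[:3,:3]@np.asarray(p,float)+V[:3,3]); return q[:2]/q[2]
def crop(tag,x0,y0,x1,y1,s):
    im=cv2.imread(f'pics/{tag}.png')[y0:y1,x0:x1]
    cv2.imwrite(f'pics/{tag}_c.png',cv2.resize(im,None,fx=s,fy=s,interpolation=cv2.INTER_CUBIC))
E
python3 - <<'E'
from look import *
crop('top0',160,180,500,310,2.35)
for n,u,v,z in [('mould',293,258,.044),('cover',392,262,.02),('strip',204,267,.018),('clamp',460,267,0),('tape',303,201,.02),('edge',300,300,0),('marker',337,294,0)]: print(n,px2w('top0',u,v,z).round(3))
# wrist cam in tool frame
from scipy.spatial.transform import Rotation as R
o=get_obs(); K,V=pickle.load(open('pics/wrist0.pkl','rb'))
T=R.from_quat(o['orientation']).as_matrix(); print(T.round(3)); c=-V[:3,:3].T@V[:3,3]
print('cam in tool',(T.T@(c-o['position'])).round(4)); print((T.T@V[:3,:3].T).round(3))
E
```

```text
mould [0.461 0.041 0.044]
cover [ 0.449 -0.239  0.02 ]
strip [0.441 0.295 0.018]
clamp [ 0.434 -0.436  0.   ]
tape [0.629 0.012 0.02 ]
edge [0.345 0.024 0.   ]
marker [ 0.361 -0.082  0.   ]
[[ 0.913 -0.     0.408]
 [-0.408 -0.001  0.913]
 [ 0.    -1.    -0.001]]
cam in tool [-0.0769 -0.126   0.001 ]
[[-0.     0.952  0.308]
 [ 0.    -0.308  0.952]
 [ 1.     0.001 -0.   ]]
```

View pics/top0_c.png

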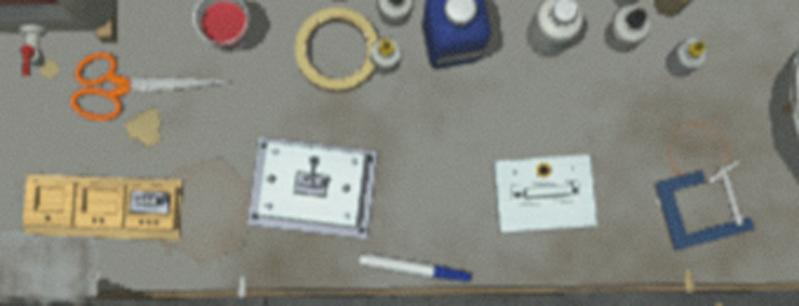

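```bash
cat >> look.py <<'E'
from scipy.spatial.transform import Rotation as R
def quat(yaw):
    # tool y down, tool z along (cos yaw, sin yaw)
    z=np.array([np.cos(yaw),np.sin(yaw),0]); y=np.array([0,0,-1.]); x=np.cross(y,z)
    return R.from_matrix(np.c_[x,y,z]).as_quat()
E
python3 - <<'E'
from look import *
for p in [(.461,.085,.25),(.45,-.2,.25),(.44,.33,.25)]:
  for yaw in (0,np.pi):
    j=kinematics.solve_ik(list(p),quat(yaw)); print(p,yaw,None if j is None else np.round(j,2))
bot.reach([.445,.335,.25],quat(0)); snap('wrist','ws')
print(get_obs()['time_s'])
bot.reach([.461,.085,.25],quat(0)); snap('wrist','wm')
bot.reach([.449,-.195,.25],quat(0)); snap('wrist','wc')
print(get_obs()['time_s'],get_obs()['wrist_force'])
snap('top','top1')
E
```

```text
(0.461, 0.085, 0.25) 0 [ 0.18  0.1   1.95 -0.    1.08  0.18]
(0.461, 0.085, 0.25) 3.141592653589793 [ 0.18  0.1   1.95 -0.    1.08 -2.96]
(0.45, -0.2, 0.25) 0 [-0.42  0.14  1.91 -0.    1.09 -0.42]
(0.45, -0.2, 0.25) 3.141592653589793 [-0.42  0.14  1.91 -0.    1.09  2.72]
(0.44, 0.33, 0.25) 0 [ 0.64  0.24  1.79 -0.    1.11  0.64]
(0.44, 0.33, 0.25) 3.141592653589793 [ 0.64  0.24  1.79 -0.    1.11 -2.5 ]
1.3583
3.525 [-1.09788726  0.11664302 -0.18471004]
```

View pics/ws.png

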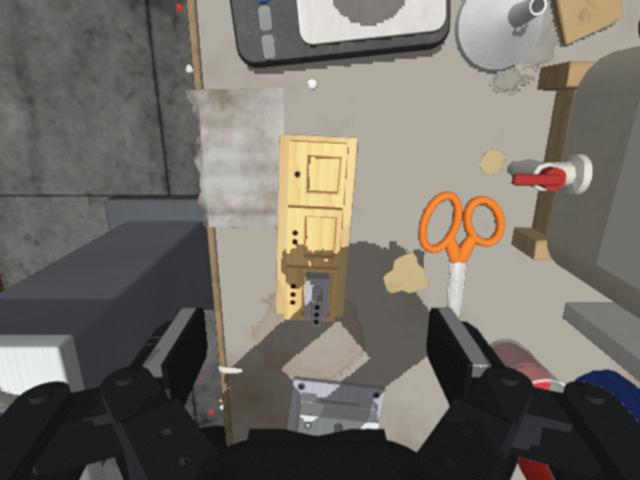

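View pics/wm.png

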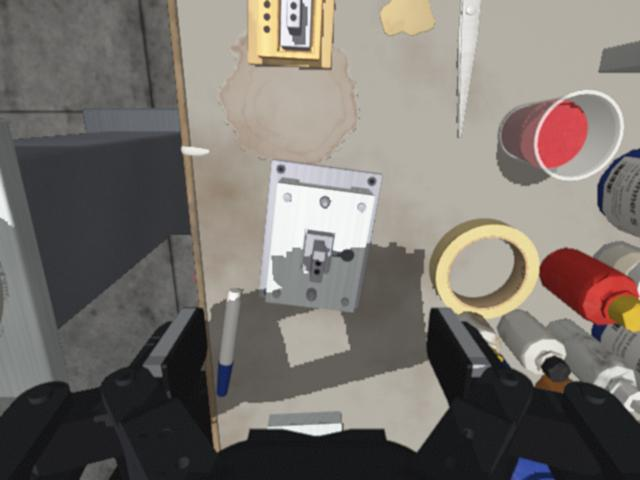

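View pics/wc.png

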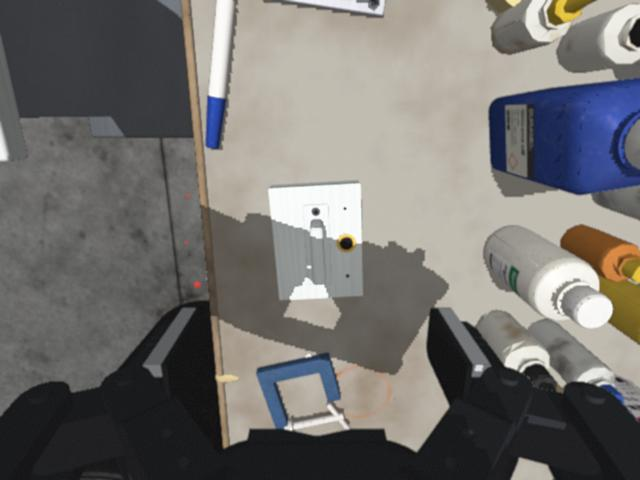

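```bash
python3 - <<'E'
from look import *
crop('ws',265,125,375,330,2.9)
a=cv2.imread('pics/ws_c.png')
crop('wm',255,150,390,320,3.4)
crop('wc',260,170,370,305,4.4)
crop('wm',255,150,390,320,3.4)
cv2.imwrite('pics/ws_c.png',a)
E
```

```text
(no output)
```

View pics/ws_c.png

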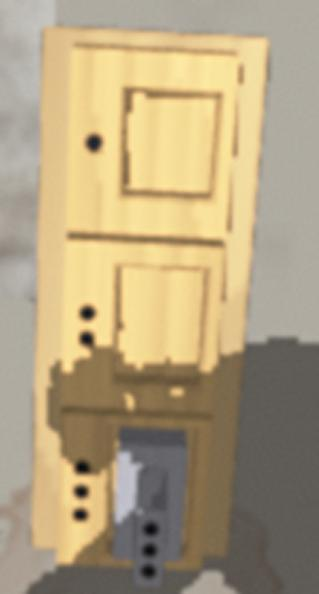

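View pics/wm_c.png

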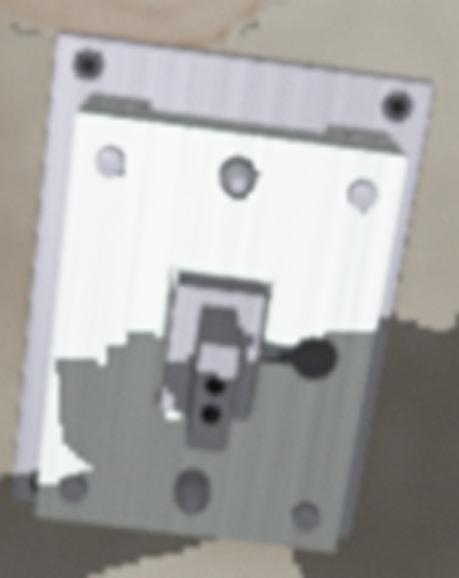

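View pics/wc_c.png

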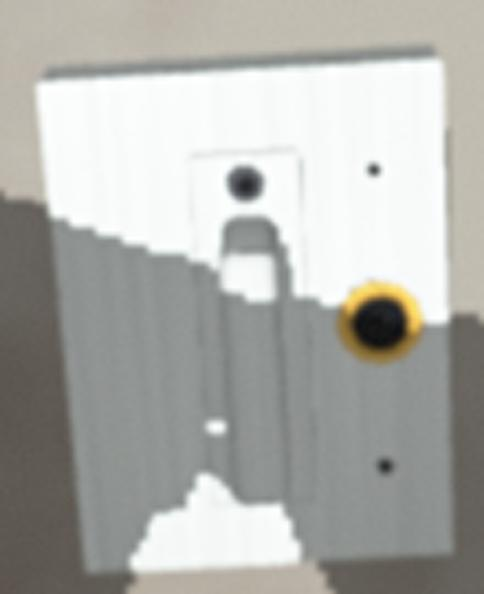

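```bash
cat > fit.py <<'E'
from look import *
from scipy.optimize import least_squares
def fit(tag,off,s,pts,g):
    uv=np.array([[off[0]+(u+.5)/s-.5,off[1]+(v+.5)/s-.5] for u,v,*_ in pts]); L=np.array([[a,b,z] for _,_,a,b,z in pts])/1000
    def pr(q):
        c,n=np.cos(q[2]),np.sin(q[2])
        P=np.c_[q[0]+c*L[:,0]-n*L[:,1],q[1]+n*L[:,0]+c*L[:,1],L[:,2]]
        return np.array([w2px(tag,p) for p in P])
    r=least_squares(lambda q:(pr(q)-uv).ravel(),g,x_scale=[.01,.01,.1],loss='soft_l1')
    print(tag,r.x.round(4)); print((pr(r.x)-uv).round(1).tolist()); return r.x
E
cat > f1.py <<'E'
from fit import *
fit('wm',(255,150),3.4,[(78,112,-43,58,44),(407,155,43,58,44),(337,551,43,-58,44),(37,515,-43,-58,44),
 (110,160,-33,47,48),(362,193,33,47,48),(72,487,-33,-47,48),(306,515,33,-47,48),(60,33,-54,73,8),(432,82,54,73,8)],[.46,.04,0])
fit('wc',(260,170),4.4,[(37,85,-43,58,20),(443,60,43,58,20),(455,553,43,-58,20),(85,573,-43,-58,20),(379,322,28,0,20)],[.45,-.24,0])
fit('ws',(265,125),2.9,[(73,47,-26,90,24),(240,52,26,90,24),(68,233,-26,32,24),(68,240,-26,29,24),(223,245,26,29,24),(62,406,-26,-29,24),(213,413,26,-29,24),
 (117,263,-8.5,20.5,24),(208,267,20.5,20.5,24)],[.44,.29,0])
E
python3 f1.py
python3 - <<'E'
from look import *
for n,b in [('m',(255,225,340,285)),('s',(160,240,250,290)),('c',(360,235,425,290))]:
    crop('top1',*b,9); import os; os.rename('pics/top1_c.png',f'pics/top1_{n}.png')
E
```

```text
wm [ 0.4645  0.0443 -0.1308]
[[-0.3, -0.3], [-0.0, -0.2], [-0.6, -0.4], [-0.3, -0.2], [-0.0, 0.3], [0.4, 0.3], [0.4, 0.9], [0.4, 0.8], [-1.3, -0.7], [1.2, -0.1]]
wc [ 0.4527 -0.2381  0.0608]
[[0.3, -0.1], [-0.5, 0.1], [-0.4, -0.0], [0.4, -0.1], [0.2, 0.0]]
ws [ 0.4444  0.3002 -0.0457]
[[-0.6, -0.3], [-0.2, 0.8], [-0.4, -1.1], [-0.5, -0.5], [1.0, 0.4], [0.1, -0.6], [0.4, -0.7], [0.8, 1.2], [-0.2, 1.2]]
```

View pics/top1_m.png

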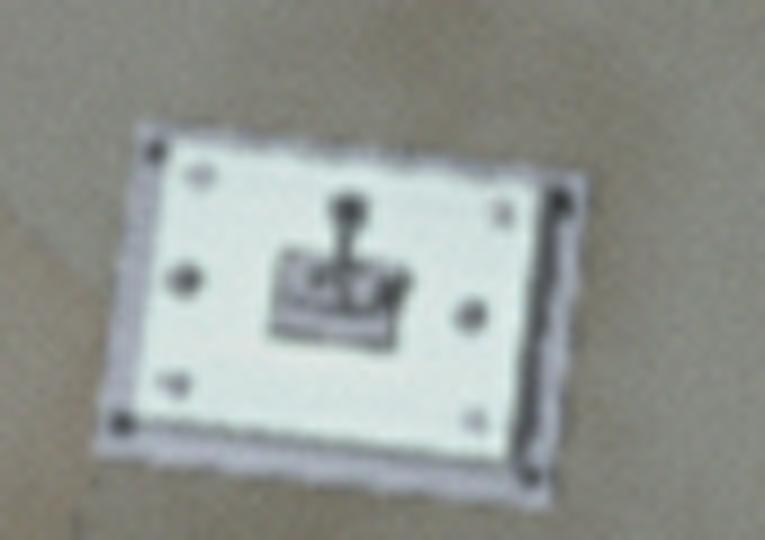

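View pics/top1_s.png

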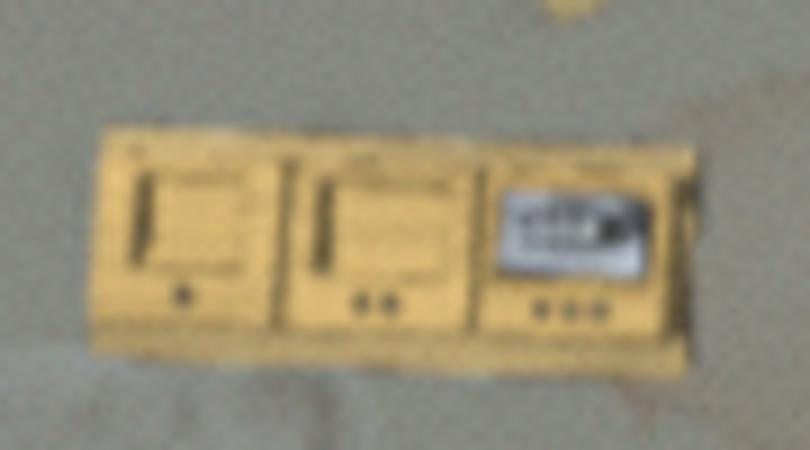

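View pics/top1_c.png

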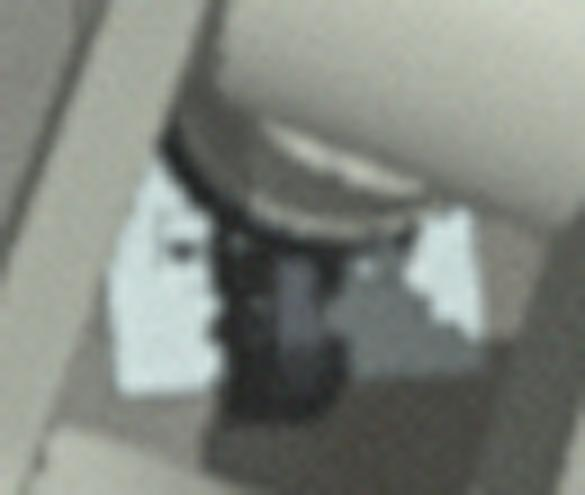

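```bash
python3 - <<'E'
from fit import *
fit('top1',(255,225),9,[(160,137,43,58,44),(540,185,43,-58,44),(508,460,-43,-58,44),(137,425,-43,58,44),(183,281,0,48,57),(472,316,0,-42,57)],[.46,.04,0])
fit('top1',(160,240),9,[(290,160,26,30.5,24),(278,328,-26,30.5,24),(482,170,26,-30.5,24),(471,333,-26,-30.5,24)],[.44,.3,0])
fit('top0',(160,180),2.35,[(495,161,43,58,20),(589,154,43,-58,20),(597,226,-43,-58,20),(504,233,-43,58,20)],[.45,-.23,0])
E
```

```text
top1 [ 0.4603  0.0436 -0.1176]
[[0.9, 1.1], [-0.2, 0.1], [0.0, -0.0], [-0.1, -0.5], [-0.3, 0.1], [-0.1, -0.4]]
top1 [ 0.4404  0.2999 -0.051 ]
[[-0.1, 0.2], [-0.1, -0.2], [0.1, -0.1], [0.1, 0.1]]
top0 [ 0.4486 -0.239   0.0702]
[[-0.0, 0.5], [0.5, 0.1], [0.3, -0.5], [-0.9, -0.1]]
```

```bash
python3 - <<'E'
from look import *
print(get_obs()['time_s'])
bot.reach([.4625,.044,.125],quat(-.125)); hand.move_gripper(.05)
snap('wrist','wb'); o=get_obs(); print(o['time_s'],o['position'],o['gripper_width'])
E
```

```text
3.575
5.1167 [0.462589   0.04372483 0.12510341] 0.049832280043819586
```

View pics/wb.png

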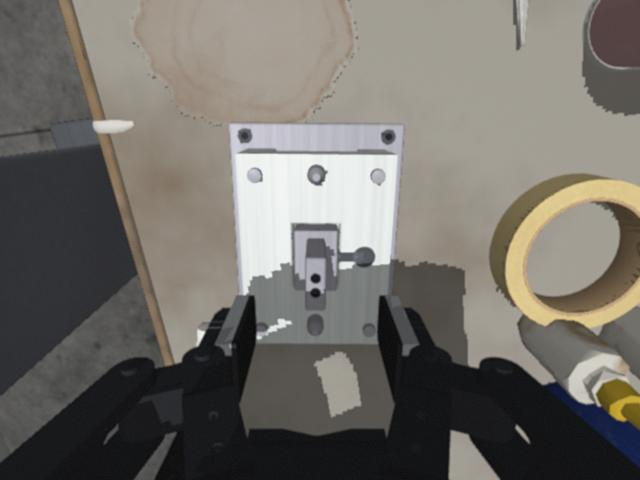

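```bash
python3 - <<'E'
from look import *
crop('wb',220,110,410,350,2.5)
crop_=None
E
```

```text
(no output)
```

View pics/wb_c.png

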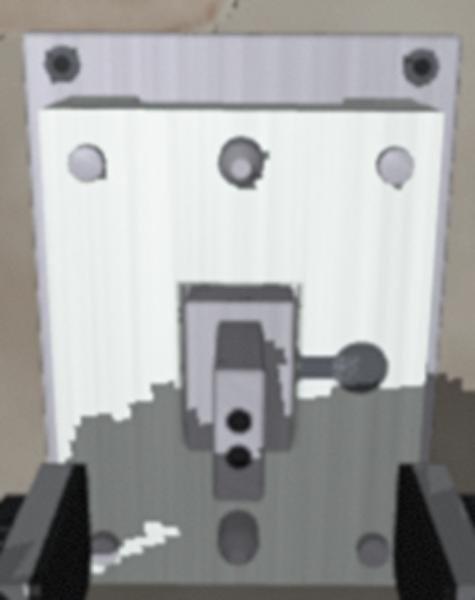

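```bash
python3 - <<'E'
from fit import *
q=fit('wb',(220,110),2.5,[(41,107,-43,58,44),(443,112,43,58,44),(86,161,-33,47,48),(396,164,33,47,48),(103,546,-33,-47,48),(373,549,33,-47,48),(239,168,0,48,58)],[.46,.04,-.12])
o=get_obs();p=o['position']
print(w2px('wb',p), w2px('wb',p+[0,0,-.017]))
E
```

```text
wb [ 0.4643  0.0444 -0.1343]
[[-0.7, -0.2], [0.2, -0.7], [-0.2, 0.2], [0.2, 0.2], [-0.6, 1.6], [0.2, 1.2], [0.8, -0.9]]
[310.71339062 333.29697848] [311.26938957 311.10044057]
```

```bash
python3 - <<'E'
from look import *
print(px2w('wb',220+239/2.5,110+438/2.5,.084), px2w('wb',220+240/2.5,110+370/2.5,.084),px2w('wb',220+240/2.5,110+498/2.5,.084))
q=quat(-.13)
bot.servo_line([.4623,.044,.074],q,velocity=.06)
o=get_obs();print(o['time_s'],o['wrist_force'],o['position'])
hand.move_gripper(0.0,30)
o=get_obs();print(o['time_s'],o['wrist_force'],o['gripper_width'])
E
```

```text
[0.46443015 0.04409692 0.084     ] [0.46636698 0.0579133  0.084     ] [0.46300815 0.03129799 0.084     ]
6.1167 [-1.62623189 -0.16721953 -0.28026873] [0.46254877 0.04403198 0.07422318]
6.55 [-0.51632052 -0.20613203  3.66833552] 0.009938157304392195
```

```bash
python3 - <<'E'
from look import *
bot.servo_line([.4623,.044,.12],velocity=.12)
o=get_obs();print(o['time_s'],o['wrist_force'],o['gripper_width'])
bot.reach([.4482,.2997,.12],quat(-.048))
bot.servo_line([.4482,.2997,.092],velocity=.1)
snap('wrist','wh'); snap('scene','sh'); o=get_obs();print(o['time_s'],o['position'],o['gripper_width'])
crop('wh',240,130,400,360,2.5)
E
```

```text
7.0833 [-0.14844548  0.25743804 -2.14013212] 0.00956310725286775
8.6167 [0.44867463 0.29943234 0.0924348 ] 0.009762268544249024
```

View pics/wh_c.png

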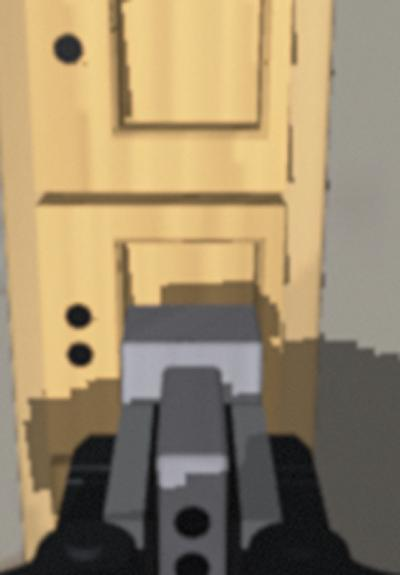

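```bash
python3 - <<'E'
from fit import *
fit('wh',(240,130),2.5,[(40,206,-26,29,24),(285,206,26,29,24),(43,195,-26,32,24),(283,197,26,32,24),(117,241,-8.5,20.5,24),(258,241,20.5,20.5,24)],[.44,.3,-.05])
# block top-of-foot edge: back edge row ~341(top),305 (bottom)
for v in (305,): print(px2w('wh',240+192/2.5,130+v/2.5,.0504))
print(px2w('wh',240+192/2.5,130+341/2.5,.0704))
E
```

```text
wh [ 0.4439  0.2997 -0.0487]
[[-1.5, 0.0], [0.1, 0.1], [-3.0, -1.2], [1.1, -2.0], [1.6, 1.7], [0.1, 1.7]]
[0.45137821 0.3159769  0.0504    ]
[0.45142229 0.31698262 0.0704    ]
```

```bash
python3 - <<'E'
from look import *
q=quat(-.048)
bot.servo_line([.4482,.3001,.070],q,velocity=.08)
for z in (.063,.057,.0545):
    bot.servo_line([.4482,.3001,z],q,velocity=.05)
    o=get_obs();print(o['time_s'],o['wrist_force'],o['position'],o['gripper_width'])
E
```

```text
9.3333 [-0.51447534 -0.80998873 -1.03771358] [0.4480411  0.30004889 0.06276531] 0.009628119872980663
9.6 [ 0.55073341 -0.38559629 -1.08923555] [0.44797044 0.29994484 0.05667105] 0.009352211029075899
9.85 [ 0.91620848  0.43670201 -1.06169784] [0.44822706 0.30011332 0.05448043] 0.009570551025466776
```

```bash
python3 - <<'E'
from look import *
q=quat(-.048)
bot.servo_line([.4482,.3001,.0541],q,velocity=.05)
hand.move_gripper(.04)
bot.servo_line([.4482,.3001,.14],q,velocity=.15)
snap('wrist','wr'); o=get_obs();print(o['time_s'])
crop('wr',230,110,410,350,2.5)
E
```

```text
11.275
```

View pics/wr_c.png

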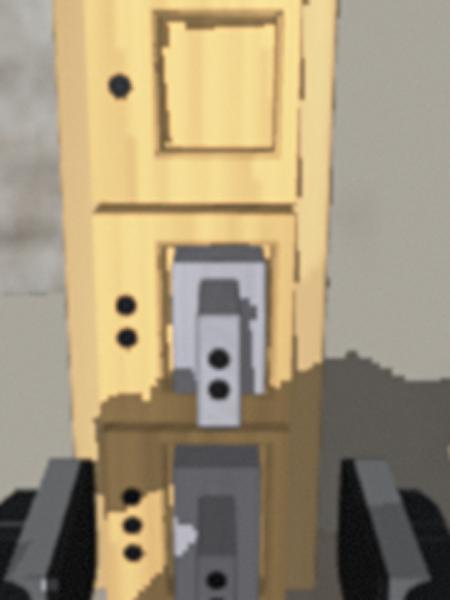

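```bash
python3 - <<'E'
from look import *
q=quat(.063)
bot.reach([.4482,.29,.16],quat(-.048))
bot.reach([.4505,-.2385,.105],q)
snap('wrist','wc2'); o=get_obs();print(o['time_s'],o['position'])
crop('wc2',200,90,440,350,2.3)
E
```

```text
13.5 [ 0.45095319 -0.23781377  0.105045  ]
```

View pics/wc2_c.png

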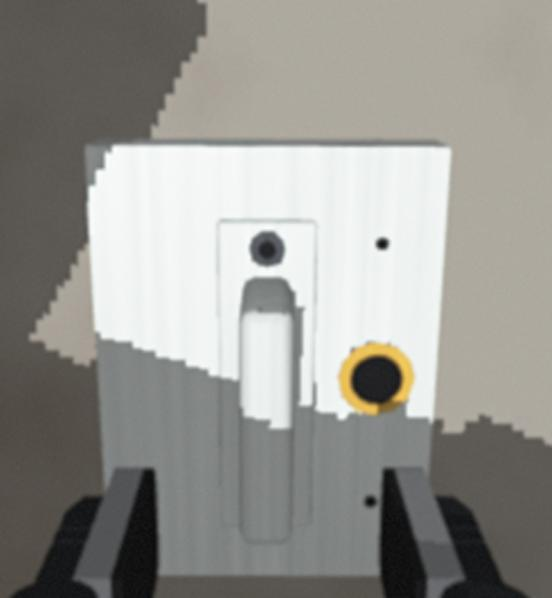

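```bash
python3 - <<'E'
from fit import *
q=fit('wc2',(200,90),2.3,[(86,145,-43,58,20),(451,146,43,58,20),(428,576,43,-58,20),(105,578,-43,-58,20),(376,379,28,0,20)],[.45,-.24,.06])
print(np.array(get_obs()['position']), [px2w('wc2',200+266/2.3,90+v/2.3,.056) for v in (310,540)])
E
```

```text
wc2 [ 0.4528 -0.2379  0.06  ]
[[-0.1, 0.5], [-0.2, 0.8], [-2.6, -0.4], [2.5, -1.7], [0.3, -0.4]]
[ 0.45095319 -0.23781377  0.105045  ] [array([ 0.45087786, -0.20970894,  0.056     ]), array([ 0.45431675, -0.26369801,  0.056     ])]
```

```bash
python3 - <<'E'
from look import *
q=quat(.061)
bot.servo_line([.4506,-.2381,.046],q,velocity=.08)
o=get_obs();print(o['time_s'],o['wrist_force'],o['position'])
hand.move_gripper(0.0,90)
o=get_obs();print(o['time_s'],o['wrist_force'],o['gripper_width'],o['position'])
bot.servo_line([.4506,-.2381,.125],q,velocity=.1)
o=get_obs();print(o['time_s'],o['wrist_force'],o['gripper_width'],o['position'],o['ft_torque'])
snap('scene','s2')
E
```

```text
14.3917 [ 0.41077049 -0.54298605  0.52393551] [ 0.45085888 -0.23822958  0.04622694]
14.7583 [-1.28349448 -0.20341419  6.27715584] 0.01066248552101296 [ 0.45091811 -0.23828722  0.0466973 ]
15.7 [ 0.15091288 -0.30270355 -2.91312857] 0.010277590345616846 [ 0.45018211 -0.23786399  0.12448991] [-0.0289746   0.00581982  0.07926959]
```

View pics/s2.png

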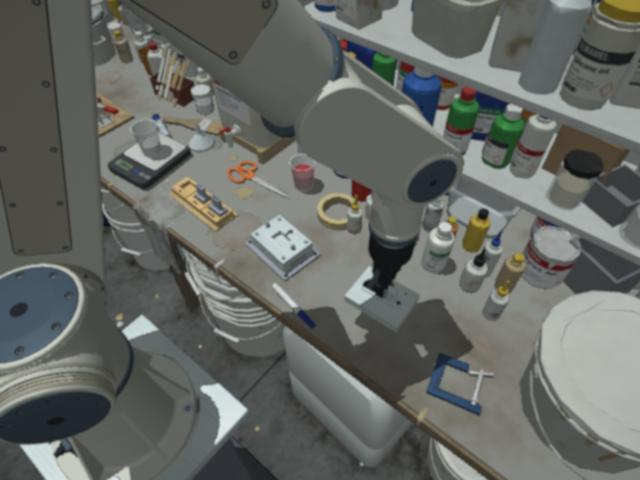

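```bash
python3 - <<'E'
from look import *
q=quat(-.13)
bot.reach([.4622,.044,.125],q)
bot.servo_line([.4622,.044,.112],q,velocity=.08)
bot.dwell(.2)
snap('wrist','wf'); snap('scene','s3');snap('top','t3'); o=get_obs();print(o['time_s'],o['position'],o['wrist_force'])
crop('wf',200,60,440,340,2.1)
crop('s3',210,170,370,310,5)
E
```

```text
17.5083 [0.46234864 0.04395487 0.11220926] [-0.87911802 -0.48563582 -2.00566003]
```

View pics/wf_c.png

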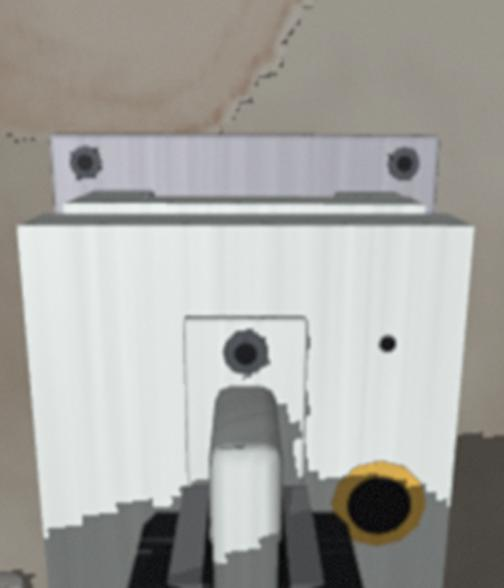

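View pics/s3_c.png

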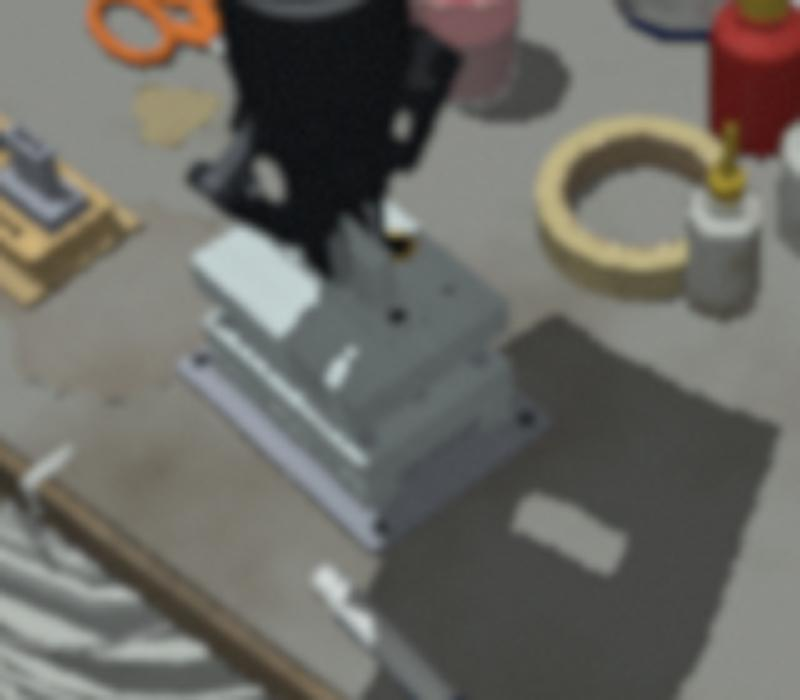

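```bash
python3 - <<'E'
from look import *
P=lambda u,v,z:px2w('wf',200+(u+.5)/2.1-.5,60+(v+.5)/2.1-.5,z)
a,b=P(18,226,.0857),P(474,226,.0857); c,d=P(63,204,.044),P(426,206,.044); e,f=P(51,135,.008),P(438,135,.008)
for n,(p,q,l) in dict(cov=(a,b,58),plate=(c,d,58),bed=(e,f,73)).items():
    m=(p+q)/2; t=np.arctan2(*(q-p)[1::-1]); print(n,np.linalg.norm(q-p).round(4),t.round(4),(m-np.array([-np.sin(t),np.cos(t),0])*l/1000).round(4))
E
```

```text
cov 0.086 -0.13 [0.4648 0.0442 0.0857]
plate 0.0865 -0.1354 [0.4642 0.0436 0.044 ]
bed 0.1065 -0.1299 [0.4645 0.0436 0.008 ]
```

```bash
python3 - <<'E'
from look import *
q=quat(-.131)
for z in (.106,.104,.102,.100,.098,.0965,.095,.094):
    bot.servo_line([.4619,.0436,z],q,velocity=.03)
    o=get_obs();print(round(o['time_s'],2),o['wrist_force'].round(2),o['position'].round(4),o['ft_torque'].round(2))
    if np.abs(o['wrist_force'][2])>10 or np.hypot(*o['wrist_force'][:2])>8: break
E
```

```text
17.86 [-0.71  0.54 -2.56] [0.4616 0.0436 0.1057] [ 0.04  0.01 -0.07]
18.11 [-0.15 -0.09 -3.06] [0.4618 0.0436 0.1039] [-0.01  0.03 -0.01]
18.36 [ 0.07 -1.39 -3.31] [0.4618 0.0436 0.1019] [-0.01 -0.02  0.01]
18.61 [-0.24 -0.07 -3.95] [0.4618 0.0436 0.0999] [0.03 0.03 0.03]
18.86 [-0.48  0.53 -3.27] [0.4618 0.0436 0.0979] [ 0.01  0.01 -0.  ]
19.11 [-0.13  0.37 -3.24] [0.4618 0.0436 0.0964] [0.   0.03 0.04]
19.36 [ 0.17 -0.44 -3.09] [0.4618 0.0436 0.0949] [-0.   -0.01  0.01]
19.61 [-0.8   0.43  1.64] [0.462  0.0436 0.0942] [-0.02  0.18 -0.05]
```

```bash
python3 - <<'E'
from look import *
q=quat(-.131)
for z in np.arange(.0935,.0860,-.0005):
    bot.servo_line([.4619,.0436,z],q,velocity=.02)
    bot.dwell(.08)
    o=get_obs();print(round(o['time_s'],2),round(z,4),o['wrist_force'].round(2),o['position'].round(4),o['ft_torque'].round(2),round(o['gripper_width'],4))
    if o['wrist_force'][2]>22 or np.hypot(*o['wrist_force'][:2])>12: break
E
```

```text
19.94 0.0935 [-0.87  0.52  3.29] [0.462  0.0436 0.0936] [-0.02  0.23 -0.03] 0.0105
20.27 0.093 [-1.27 -0.18  4.24] [0.462  0.0436 0.0931] [ 0.    0.27 -0.02] 0.0108
20.61 0.0925 [-0.54 -0.93  4.95] [0.4619 0.0436 0.0925] [-0.02  0.29 -0.08] 0.0104
20.94 0.092 [-2.28 -0.04  5.57] [0.462  0.0436 0.092 ] [ 0.02  0.28 -0.06] 0.0105
21.27 0.0915 [-3.18 -0.15  5.93] [0.462  0.0436 0.0916] [-0.02  0.3  -0.08] 0.0101
21.61 0.091 [-2.65 -0.57  6.94] [0.462  0.0436 0.0911] [ 0.    0.37 -0.03] 0.0108
21.94 0.0905 [-1.78  0.27  7.75] [0.462  0.0436 0.0907] [ 0.    0.43 -0.01] 0.0102
22.27 0.09 [-4.450e+00  1.000e-02  1.595e+01] [0.462  0.0436 0.0907] [-0.08  0.84 -0.01] 0.0102
22.61 0.0895 [-7.08  0.19 25.08] [0.462  0.0436 0.0907] [-0.09  1.24 -0.03] 0.0104
```

```bash
python3 - <<'E'
from look import *
snap('scene','s4');snap('wrist','w4'); o=get_obs();print(o['time_s'],o['wrist_force'],o['position'])
crop('s4',210,170,370,310,5)
E
```

```text
22.7083 [-6.7992751  -0.60696629 25.18042663] [0.46197355 0.04361164 0.09065361]
```

View pics/s4_c.png

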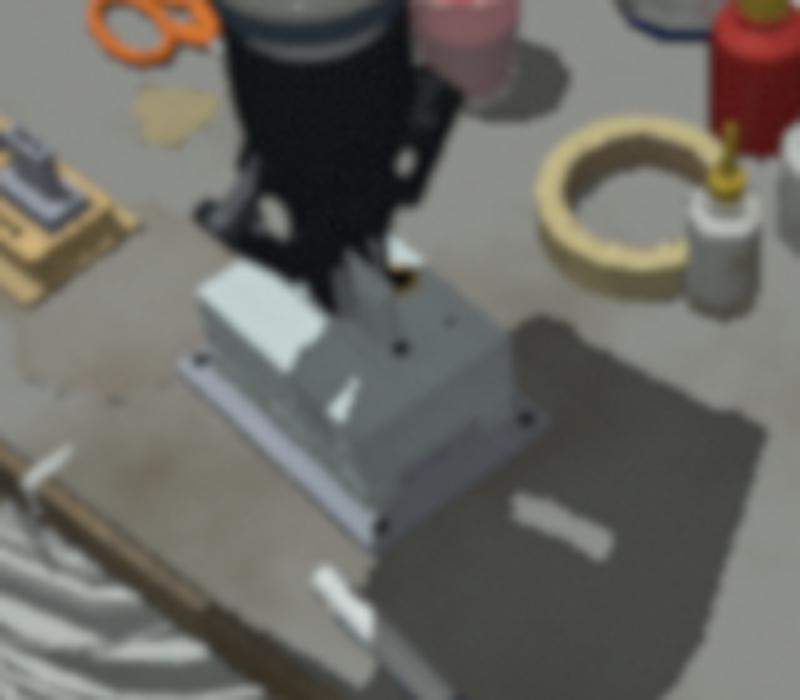

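View pics/w4.png

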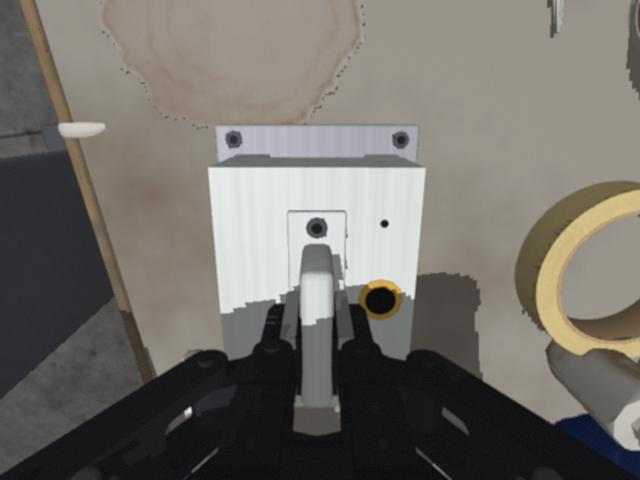

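```bash
python3 - <<'E'
from look import *
bot.dwell(.6); o=get_obs();print(o['time_s'],o['wrist_force'],o['position'],o['gripper_width'])
print(hand_in())
E
```

```text
23.3083 [-7.74293078  0.08442091 23.91730661] [0.46198244 0.04361559 0.09062724] 0.01058281733014965
the job is handed in; nothing more can be done
None
```

The job is handed in at 23.3 s, with the cover held pressed fully shut on the mould.

- **Two-pip block:** I lifted it out of the cavity, lowered it into the two-pip holder without touching the sides, and let go. A picture afterwards showed it standing square in the pocket.
- **Cover:** I gripped it by its rib and set it on the mould with the pour hole on the runner side. It slid over the dowels with almost no side force and came down on the return pins.
- **Pressing shut:** The pin force rose gradually over about 3.5–4 mm of travel, then hit a hard stop. I held it there with about 24 N downward at the wrist, steady over the last 0.6 s, with about 8 N sideways.
- **Final pictures:** They showed no gap between cover and mould, and the bystanders in view had not moved.

**Disagreement:** the wrist and top cameras differed by about 4 mm in x. I settled it by comparing the gripper's fingers in the wrist picture with their known position. The ejector travel could not be read directly, so "fully shut" rests on the hard stop and the pictures.

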